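# Unlock the check-standards case with its panel key

### The job

Open the locked case of check standards: take the flat-bladed key out of the wooden key rest, push it fully home in the lock on the case's sloping front, and turn it clockwise until the sprung lid is released and rises. The keyway has been left somewhere between 10 degrees anticlockwise and 40 degrees clockwise of straight across the case, so feel or look for it. Leave the key in the lock and the lid standing open, and leave the round-knobbed driver in the rest and everything else on the bench where it is.

Things in the scene. Friction and masses are not known exactly. Their poses are not given: they have to be found in the camera images.
- key_grip (a point): The key, about 45 g, same either way round. This point is the centre of its bow: black plastic plate 34 mm wide (its x), 10 thick (y), 34 tall (z, up from blade to bow), under it a round steel shoulder 18 mm across, 6 high, then the flat blade. The point is 23 mm above the shoulder's underside. At the start it stands upright in the rest, shoulder on the wood.
- key_tip (a point): Tip of the key's steel blade, on its axis, 22 mm below the shoulder's underside and 45 mm below key_grip. The blade is 12 mm wide (key x) and 5 mm thick (key y), in the plane of the bow; its last 3.5 mm step down to 9.5 x 2.8 mm at the tip. The blade enters the keyway if it is within about 0.1 rad and 1 mm; pressed beside it, it only stops on the face.
- key_rest: Hardwood key rest fixed to the bench, 54 mm (x) x 130 (y) x 30 high, origin under its centre. Two slots, 7 x 14 mm (long side along y), 26 deep, lie on its centre line 35 mm either side of the centre along y; one holds the key, one the pin driver, which varies. The key's bow stands in the rest's y-z plane, its top 40 mm above the wood, with about 1 mm of play.
- pin_driver_grip (a point): Pin driver, the other tool in the rest, not needed: round black ribbed knob 26 mm across, 30 tall, round shoulder, thin round stem. The point is the middle of its knob, 22 mm above the shoulder's underside.
- lock_face (a point): The lock: centre of the keyway's mouth on the flat face of the turning barrel, in the middle of the case's sloping front ledge, about 71 mm above the bench. z points out of the face along the lock's axis, leaning 0.40 rad from vertical to the front (robot's side); x up the slope to the lid, y across the case to its left. This frame does not turn with the barrel. Key home: key_grip 23 mm out along z.
- lock: Fixed bezel ring round the barrel, origin 1 mm below lock_face, same axes: bore 24 mm, outside 39, 2 mm proud of the barrel's face. The keyway is a straight slot 13.6 x 6.6 mm, 24 deep. Its long side starts somewhere from 0.17 rad anticlockwise to 0.70 rad clockwise (seen from outside) of lying along y; that angle is not reported and must be felt or seen. The ledge around is flat.
- lid (a joint): Angle of the lid (rad): 0 shut, 1.25 open at its stop. A cam on the barrel lets go of it when the keyway has turned about 1.1 rad clockwise (seen from outside) past straight across y; the barrel stops firmly at 1.6 rad. It turns stiffly (0.05 to 0.1 N m) and stays put; the key has about 0.15 rad of play in it.
- lid_edge (a point): Middle of the lid's front edge. The lid is a grey sheet-steel plate 169 mm wide, 118 long, behind the ledge, hinged along the case's rear top edge. Once let go, a weak spring (1 to 2 N at this edge) lifts it by itself in about a second; if a gripper is in its way it rests lightly against it and rises on when that has left.
- case: Grey sheet-steel case 190 mm deep (x, to its rear) x 170 wide (y) x 86 high, too heavy to shift, origin under its centre. Its front ledge (76 mm long up the slope) rises from 55 mm high at the front face to 85 mm at the lid; a thin bail handle stands 25 mm out of its left (+y) side. To its left stands a fixed crate of wire spools about 0.22 m tall: pass above or in front of it.
- tape_roll: Roll of grey tape, 66 mm across, 24 mm high, lying flat. Bystander; origin under its centre.
- solvent_bottle: Small bottle with a pointed cap, 46 mm across, 130 mm tall. Bystander; origin under its centre.
- parts_tin: Flat tin box 71 x 123 x 30 mm. Bystander; origin under its centre.
- screwdriver: Small screwdriver, 153 mm long, 19 mm thick. Bystander, lying in front of the case; origin under its middle.
- eraser: Eraser 20 x 42 x 12 mm. Bystander, lying in front of the case; origin under its centre.
Things that resemble listed ones, but are neither listed nor needed, are in the scene too. What is shaped like the part that bears pin_driver_grip but red or white is not meant.

How it is judged:
By the outcome, as a careful person would: the job done as asked, in the order asked, and still so for the second after the job is handed in, with the robot touching nothing.
It also fails if it takes over 61 s, if anything falls off the work surface, if the arm or the gripper's body presses on something with over 40 N, if the wrist force passes 120 N, or if a joint passes its speed limit or range.

### The arm

A 6-joint arm with a two-finger parallel gripper is mounted at the origin on a cart in front of the work surface, level with it; the furniture and walls round the work are solid. World frame = base frame: x ahead of the robot, y to its left, z up, the work surface at z = 0. Lengths are in mm, angles in rad, forces in N, time in s.
With the tool pointing down it reaches from about 350 to 875 mm from the base axis. Payload 4.2 kg.
Tool frame: the origin (TCP) lies midway between the tips of the shut fingers; the grasp point (between the pads) lies 19 mm behind it; z points along the fingers, y is the direction in which the jaws open and shut (so a half turn about z gives the same grasp; the last joint's range is limited). The gripper opens to 85 mm and grips with 20 to 120 N. Pads are 22 mm wide; open, the fingers measure 114 mm over their backs; the gripper's body (76 mm by 85 mm) begins 54 mm behind the grasp point. The pads swing forward as they close: fully open they stand 13 mm farther back than shut.
Start: joints at [1.603, 0.385, 0.008, 0, -1.194, -0.259], TCP at [140.507, 608.98, 231.312] pointing down, gripper open.
Joint ranges: [-3.14, 3.14], [-1.21, 2.06], [-1.07, 1.41], [-3.16, 2.05], [-2.99, -0.16], [-3.1, 3.1]. Speed limits (rad/s): [2.79, 2.79, 3.14, 3.14, 3.14, 3.14].

### API

Orientations are given as a unit quaternion [x, y, z, w].
In Python, from bench import arm gives the robot as it stands.
- The arm moves only by the tool send_rows, never from a script. Its arguments are lists of equal length, an entry for each row: "translation": the shift along the tool's x, y, z in mm, a list of three; "dr": the turn, a rotation vector about the tool's x, y, z in degrees, a list of three; "grip": the finger opening in mm, from 0 to 85.4. In form: {"translation": [[dx, dy, dz], ...], "dr": [[ax, ay, az], ...], "grip": [grip, ...]}. A call has exactly 5 rows; each row shifts and turns the commanded pose from where the row before left it, along the tool's axes as they then stand; what a row does not reach is not made up. A row lasts 1/8 s, in which the tool goes at most 62.5 mm and 10.7 degrees, less where a joint would pass 70% of its speed; a pose out of reach is approached as far as the arm can. A call with a gripper value outside its range is refused whole. The fingers move at their own pace and stop on an object; the grip force is fixed at half the most. Time passes only in rows, so rows that do not move let the fingers close, or fill a call up. It gives the time, the measured TCP pose, the force and the opening at its end, in the units of the state.
- arm.read_state(): the state, without advancing time (a new reading comes with each control period).
- arm.get_image(name): name is "scene" or "top" or "wrist"; returns the picture (384x512x3 uint8, red, green, blue); there is no depth.
- arm.camera_info(name): a dict with "fx", "fy", "cx", "cy" (pixels), "cam_to_world" (4x4, takes a point from camera to world coordinates). Camera axes: x right, y down, z forward; pixel columns grow to the right and rows downward; lengths in mm; the calibration is good to about 2 mm. The wrist camera is an equidistant fisheye: a pixel r from the principal point sees the ray r / f radians off the axis. A picture is of the moment at which its call begins: read the wrist's pose just before it. camera_info takes no time and is no camera call; for the wrist camera it gives the pose at the moment of the call.
- arm.job_done(): hands the job in, once; it reports no verdict.
Trained networks look in the newest picture that a camera, given by its name, has taken for a name from the list of things; names that differ only in an ending like _2 or _b are one class to them, and where a whole thing is asked for, a point or a joint stands for the part that bears it (a point fixed in the world has none). Each returns a list of dicts, best first, with "confidence" (0 to 1); they miss things now and then, are a little off and sometimes report something else, mostly with a low value. They report only what shows in the picture. A call takes as long as a camera call. They do not tell look-alikes from the thing itself.
- arm.search_frame(thing, camera): "xyz" ([x, y, z] in mm, in world coordinates, good to about 4 mm: the middle of the surface that is visible of it).
- arm.place_of(thing, camera): "xyz" ([x, y, z] in mm, in world coordinates, good to about 4 mm: a listed point, or the origin of a listed thing).
The state is a dict: "clock": time; "joints": joint angles; "joint_vel": joint speeds; "joint_efforts": joint torques, N m; "position": TCP position; "ee_rot": TCP orientation; "contact_force": force on the tool from outside, world axes, zero at the start; "wrist_torque": the same for the moment, N m; "gripper_width": finger opening in mm.
Only numpy, scipy, OpenCV 4.12 (cv2) and the standard library are available. Lean on these libraries where they do the work, as an engineer would, in place of code of your own. Each camera call takes 0.05 s, during which the arm holds its last target.

## Working session

There is one attempt and no reset: what is moved stays moved. The work goes in short steps, Python scripts to look and compute and a tool call to move; the robot and the scene stay as the last step left them, time stands still between calls to the robot, and variables do not carry over. Pictures are saved under pics/ and viewed, and the job is handed in when it is done.

Besides the shell and the picture viewer there is one more tool, called by a JSON object that holds its "api" and its "payload", one argument or row to a line. send_rows: Moves the arm, as the interface text tells. Its arguments: {"type":"object","properties":{"translation":{"type":"array"},"dr":{"type":"array"},"grip":{"type":"array"}},"required":["translation","dr","grip"]}

```bash
ls; mkdir -p pics
cat > h.py <<'E'
import numpy as np, cv2
from bench import arm
from scipy.spatial.transform import Rotation as R
def save(name,cam):
    im=arm.get_image(cam); cv2.imwrite(f'pics/{name}.png',im[:,:,::-1]); return im
def proj(p,cam):
    c=arm.camera_info(cam);T=np.array(c['cam_to_world']);q=T[:3,:3].T@(np.array(p)-T[:3,3])
    if cam=='wrist':
        r=np.hypot(q[0],q[1]);th=np.arctan2(r,q[2]);return np.array([c['cx']+c['fx']*th*q[0]/r,c['cy']+c['fy']*th*q[1]/r])
    return np.array([c['cx']+c['fx']*q[0]/q[2],c['cy']+c['fy']*q[1]/q[2]])
E
python3 - <<'E'
from h import *
np.set_printoptions(precision=3,suppress=True)
print(arm.read_state())
for c in ['scene','top','wrist']: save('a_'+c,c)
for c in ['scene','top']:
    print(c,arm.camera_info(c))
    for t in ['key_grip','lock_face','pin_driver_grip','key_rest','case']:
        print(t,[(np.round(d['xyz']),round(d['confidence'],2)) for d in arm.place_of(t,c)])
print(arm.camera_info('wrist'))
E
```

```text
pics
{'clock': 0.0, 'joints': array([ 1.603,  0.386,  0.007, -0.   , -1.194, -0.259]), 'joint_vel': array([-0.   ,  0.   , -0.   ,  0.001,  0.002,  0.   ]), 'joint_efforts': array([ -0.   , -39.229,  18.84 ,   4.186,  -0.005,  -0.   ]), 'position': array([140.405, 608.429, 230.216]), 'ee_rot': array([ 0.994, -0.113, -0.   ,  0.001]), 'contact_force': array([-0.394, -1.455,  0.465]), 'wrist_torque': array([ 0.004, -0.002,  0.009]), 'gripper_width': 85.32739199678073}
scene {'fx': 374.35689134379123, 'fy': 374.35689134379123, 'cx': 253.03208277491112, 'cy': 193.98817940716287, 'cam_to_world': array([[ -0.977,   0.168,  -0.129, 670.031],
       [  0.212,   0.779,  -0.59 , 314.445],
       [  0.002,  -0.604,  -0.797, 743.425],
       [  0.   ,   0.   ,   0.   ,   1.   ]])}
key_grip [(array([ 460., -387.,   53.]), 0.58), (array([ 451., -354.,   -4.]), 0.58)]
lock_face [(array([537., -71.,  72.]), 0.49), (array([ 462., -385.,   50.]), 0.3)]
pin_driver_grip [(array([ 430., -230.,   43.]), 0.7), (array([ 525., -235.,   43.]), 0.68), (array([ 537., -338.,   48.]), 0.67), (array([ 442., -315.,
[... 452 characters left out ...]
 1.   ]])}
key_grip [(array([ 463., -383.,   53.]), 0.54)]
lock_face [(array([537., -72.,  71.]), 0.72)]
pin_driver_grip [(array([ 540., -344.,   44.]), 0.64), (array([ 528., -237.,   43.]), 0.55), (array([ 430., -237.,   48.]), 0.53), (array([ 446., -316.,   53.]), 0.43)]
key_rest [(array([ 453., -350.,    2.]), 0.89), (array([ 461., -382.,    5.]), 0.48)]
case [(array([603., -59.,  -1.]), 0.67)]
{'fx': 297.3186396354542, 'fy': 297.3186396354542, 'cx': 254.30691046525982, 'cy': 196.4467015221731, 'cam_to_world': array([[ -0.225,  -0.927,  -0.301, 218.696],
       [ -0.974,   0.213,   0.07 , 590.521],
       [ -0.   ,   0.309,  -0.951, 373.601],
       [  0.   ,   0.   ,   0.   ,   1.   ]])}
```

View pics/a_scene.png

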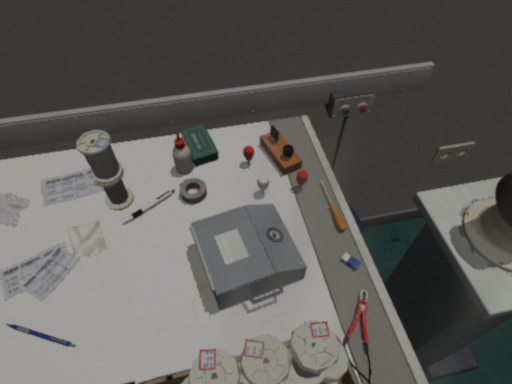

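View pics/a_top.png

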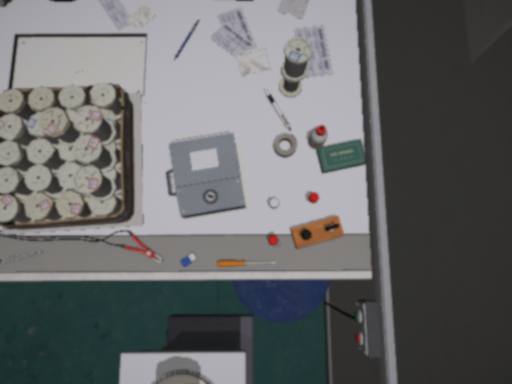

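Run:
```python
import cv2,numpy as np
s=cv2.imread('pics/a_scene.png');t=cv2.imread('pics/a_top.png')
a=cv2.resize(s[100:200,230:330],(400,400),interpolation=3);b=cv2.resize(t[170:270,265:365],(400,400),interpolation=3)
cv2.imwrite('pics/c1.png',np.hstack([a,b]))
a=cv2.resize(s[205:265,245:305],(400,400),interpolation=3);b=cv2.resize(t[175:219,188:232],(400,400),interpolation=3)
cv2.imwrite('pics/c2.png',np.hstack([a,b]))
```

```text
(no output)
```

View pics/c1.png

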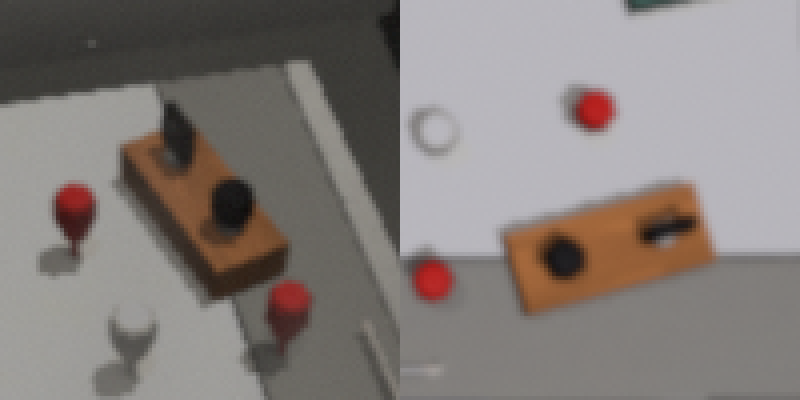

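View pics/c2.png

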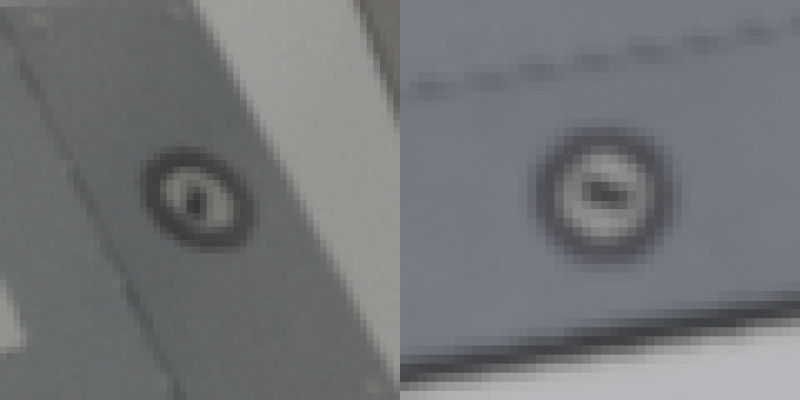

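```bash
cat >> h.py <<'E'
def ray(px,z,cam):
    c=arm.camera_info(cam);T=np.array(c['cam_to_world'])
    d=np.array([(px[0]-c['cx'])/c['fx'],(px[1]-c['cy'])/c['fy'],1.])
    if cam=='wrist':
        r=np.hypot(d[0],d[1])+1e-12;d=np.array([d[0]/r*np.sin(r),d[1]/r*np.sin(r),np.cos(r)])
    d=T[:3,:3]@d;o=T[:3,3];return o+d*(z-o[2])/d[2]
def yaw_pose(yaw,tilt=0,tiltyaw=0):
    """tool pointing down with tool x at yaw(deg)"""
    y=np.radians(yaw);x=np.array([np.cos(y),np.sin(y),0]);z=np.array([0,0,-1.]);return R.from_matrix(np.stack([x,np.cross(z,x),z],1))
def plan(p1,R1,n,p0=None,R0=None):
    s=arm.read_state()
    if p0 is None:p0=s['position']
    if R0 is None:R0=R.from_quat(s['ee_rot'])
    p0=np.array(p0);dv=(R0.inv()*R1).as_rotvec()
    tr=[];
    for i in range(n):
        Ri=R0*R.from_rotvec(dv*i/n); tr.append([round(float(v),1) for v in Ri.inv().apply((np.array(p1)-p0)/n)])
    print('tr',tr);print('dr',[round(float(v),2) for v in np.degrees(dv)/n],'xN',n, 'step',np.linalg.norm(np.array(p1)-p0)/n)
E
python3 - <<'E'
from h import *
np.set_printoptions(precision=0,suppress=True)
print('wall',[ray(p,0,'top') for p in [(361,231),(372,231)]],[ray(p,0,'scene') for p in [(258,124),(300,118)]])
print('crate',[ray(p,220,'top') for p in [(130,85),(130,220)]])
print('key top', [ray(p,70,'top') for p in [(325,228.5),(338,225)]])
print('lock',ray((210,196.5),71,'top'),ray((275,235),71,'scene'))
print('rest corners top',[ray(p,30,'top') for p in [(291,228),(338,216),(343.5,235),(297,248)]])
plan([400,50,300],yaw_pose(-80),10)
E
```

```text
wall [array([ 455., -474.,    0.]), array([ 454., -504.,    0.])] [array([ 482., -481.,    0.]), array([ 355., -480.,    0.])]
crate [array([774.,  98., 220.]), array([462.,  82., 220.])]
key top [array([ 455., -365.,   70.]), array([ 464., -398.,   70.])]
lock [539. -73.  71.] [539. -69.  71.]
rest corners top [array([ 461., -282.,   30.]), array([ 492., -408.,   30.]), array([ 442., -420.,   30.]), array([ 409., -297.,   30.])]
tr [[37.9, 48.6, -6.9], [43.3, 43.9, -6.9], [48.1, 38.5, -6.9], [52.3, 32.7, -6.9], [55.7, 26.3, -6.9], [58.4, 19.7, -6.9], [60.3, 12.7, -6.9], [61.4, 5.6, -6.9], [61.6, -1.6, -6.9], [61.0, -8.8, -6.9]]
dr [0.0, -0.0, 6.7] xN 10 step 62.00825839841443
```

Run:
```python
from h import *
for px in [(258,122),(256,105),(254,95),(252,88)]:
    for z in range(0,300,10):
        p=ray(px,z,'scene')
        if p[1]>-480: print(px,z,p.round());break
c=cv2.imread('pics/a_scene.png')[50:150,200:320];cv2.imwrite('pics/w.png',cv2.resize(c,(720,600),interpolation=2))
```

```text
(258, 122) 10 [ 482. -479.   10.]
(256, 105) 80 [ 491. -470.   80.]
(254, 95) 110 [ 495. -475.  110.]
(252, 88) 130 [ 500. -480.  130.]
```

View pics/w.png

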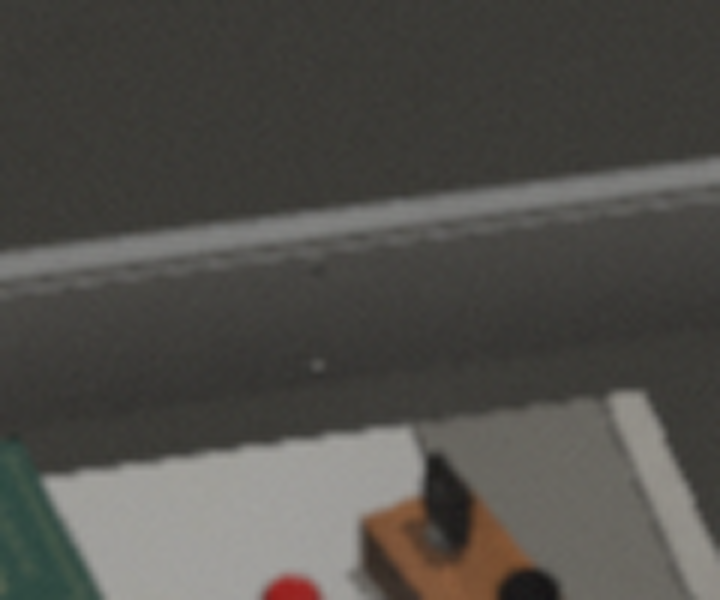

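{"api": "send_rows", "payload": {
  "translation": [
    [37.9, 48.6, -9],
    [43.3, 43.9, -9],
    [48.1, 38.5, -9],
    [52.3, 32.7, -9],
    [55.7, 26.3, -9]
  ],
  "dr": [
    [0, 0, 6.7],
    [0, 0, 6.7],
    [0, 0, 6.7],
    [0, 0, 6.7],
    [0, 0, 6.7]
  ],
  "grip": [85, 85, 85, 85, 85]
}}

```text
clock: 1.27
position: [270.9, 327.6, 276.9]
ee_rot: [0.918, -0.396, 0.0, -0.0]
contact_force: [1.6, 0.0, 0.3]
gripper_width: 85.0
```

Run:
```python
from h import *
plan([450,-15,165],yaw_pose(-80),9)
```

```text
tr [[41.4, 11.7, 12.4], [42.0, 9.0, 12.4], [42.5, 6.2, 12.4], [42.8, 3.5, 12.4], [43.0, 0.7, 12.4], [42.9, -2.1, 12.4], [42.7, -4.9, 12.4], [42.3, -7.6, 12.4], [41.7, -10.3, 12.4]]
dr [-0.01, 0.0, 3.7] xN 9 step 44.72000825485495
```

{"api": "send_rows", "payload": {
  "translation": [
    [45, 8, 0],
    [46, 5, 0],
    [47, 2, 0],
    [47, 0, 0],
    [47, -4, 5]
  ],
  "dr": [
    [0, 0, 3.7],
    [0, 0, 3.7],
    [0, 0, 3.7],
    [0, 0, 3.7],
    [0, 0, 3.7]
  ],
  "grip": [85, 85, 85, 85, 85]
}}

```text
clock: 1.9
position: [399.3, 133.5, 272.1]
ee_rot: [0.843, -0.538, 0.0, -0.001]
contact_force: [1.2, 1.0, 0.2]
gripper_width: 85.1
```

Run:
```python
from h import *
plan([455,-15,165],yaw_pose(-80),5)
```

```text
tr [[31.6, 2.5, 21.4], [31.7, 0.8, 21.4], [31.7, -0.9, 21.4], [31.6, -2.5, 21.4], [31.4, -4.2, 21.4]]
dr [-0.03, 0.01, 2.98] xN 5 step 38.26012196285805
```

{"api": "send_rows", "payload": {
  "translation": [
    [40, 5, 0],
    [45, 0, 15],
    [40, -4, 35],
    [25, -4, 35],
    [8, -1, 20]
  ],
  "dr": [
    [0, 0, 3],
    [0, 0, 3],
    [0, 0, 3],
    [0, 0, 3],
    [0, 0, 3]
  ],
  "grip": [85, 85, 85, 85, 85]
}}

```text
clock: 2.52
position: [457.7, -14.0, 164.7]
ee_rot: [0.765, -0.644, -0.001, 0.001]
contact_force: [0.5, 0.3, -0.5]
gripper_width: 85.2
```

Run:
```python
from h import *
save('lock1','wrist');c=arm.camera_info('wrist');print(arm.read_state()['joint_vel'])
np.save('lock1_T.npy',np.array(c['cam_to_world']))
print(arm.read_state()['position'],c['cam_to_world'],proj([538,-71,71],'wrist'))
for t in ['lock_face','lock']: print([(np.round(d['xyz'],1),round(d['confidence'],2)) for d in arm.place_of(t,'wrist')])
p=proj([538,-71,71],'wrist').astype(int)
im=cv2.imread('pics/lock1.png')[max(0,p[1]-40):p[1]+40,p[0]-50:p[0]+50];print(p)
cv2.imwrite('pics/lock1c.png',cv2.resize(im,(700,560),interpolation=2))
```

```text
[ 0.03263187 -0.03239504  0.01832332 -0.00067004 -0.08913585  0.05341811]
[456.2814458  -14.20360881 162.56892991] [[-9.85696538e-01 -1.57973137e-01 -5.87096453e-02  4.71580227e+02]
 [-1.68381389e-01  9.37760338e-01  3.03732212e-01 -9.27294446e+01]
 [ 7.07404642e-03  3.09273402e-01 -9.50946855e-01  3.04850092e+02]
 [ 0.00000000e+00  0.00000000e+00  0.00000000e+00  1.00000000e+00]] [165.77279025 118.34875549]
[(array([545.6, -75.8,  68.7]), 0.61)]
[(array([542.1, -72.4,  70.9]), 0.97)]
[169 116]
```

View pics/lock1c.png

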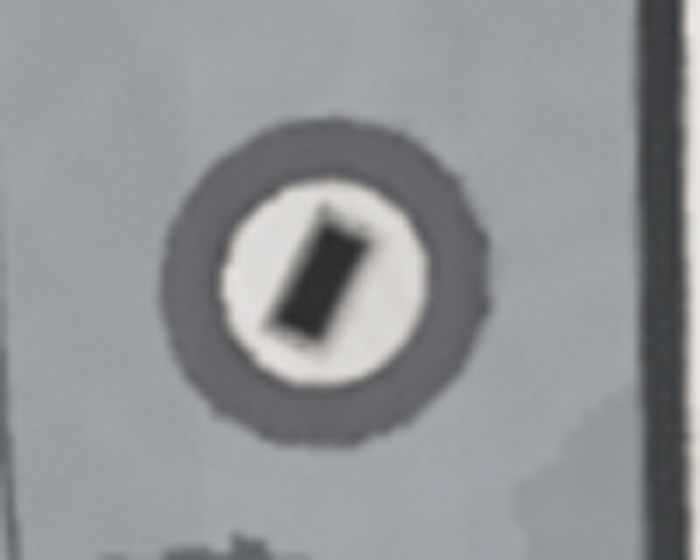

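View pics/lock1.png

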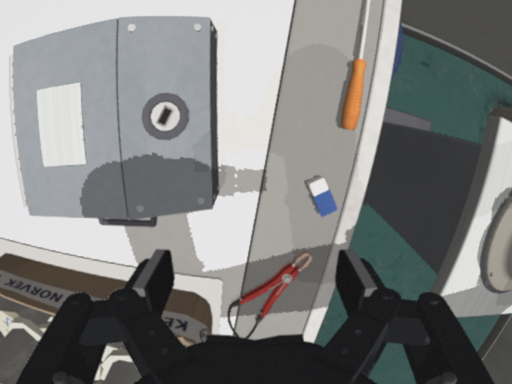

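Run:
```python
from h import *
np.set_printoptions(precision=2,suppress=True)
i0=arm.camera_info('wrist');s=arm.read_state();im=save('lock2','wrist');print(s['joint_vel'],s['position'])
print([ray(p,71,'wrist') for p in [(165,116)]])
g=cv2.cvtColor(im,cv2.COLOR_RGB2GRAY)
x0,y0=115,76
u=cv2.resize(g[y0:y0+80,x0:x0+100],None,fx=8,fy=8,interpolation=cv2.INTER_CUBIC)
cv2.imwrite('pics/lock2c.png',u)
# barrel: bright
_,b=cv2.threshold(u,190,255,0);cs,_=cv2.findContours(b,cv2.RETR_EXTERNAL,2)
c=max(cs,key=lambda c:cv2.contourArea(c) if 0<1 else 0)
for c in cs:
    if cv2.contourArea(c)>5000:print('bright',cv2.contourArea(c),cv2.fitEllipse(c))
_,k=cv2.threshold(u,130,255,1)
print(u.min(),u.max())
# top seam
w=cv2.resize(g[0:235,100:230],None,fx=1,fy=1)
# seam detect: darkest near x~117..124, front edge
for y in range(30,215,15):
    row=g[y].astype(int); xs=105+np.argmin(row[105:135]); 
    gr=np.diff(row[190:225]); print(y,xs,190+np.argmin(gr),190+np.argmax(gr))
```

```text
[ 0.02 -0.03  0.03  0.01 -0.    0.  ] [457.69 -12.92 165.78]
[array([543.43, -69.93,  71.  ])]
bright 38166.0 ((409.5723571777344, 309.8252868652344), (216.67596435546875, 224.57611083984375), 32.25258255004883)
43 225
30 118 210 217
45 118 210 217
60 118 210 217
75 118 210 217
90 118 210 217
105 118 210 217
120 119 210 217
135 120 210 217
150 121 211 217
165 122 211 218
180 124 211 218
195 126 223 216
210 127 205 194
```

View pics/lock2c.png

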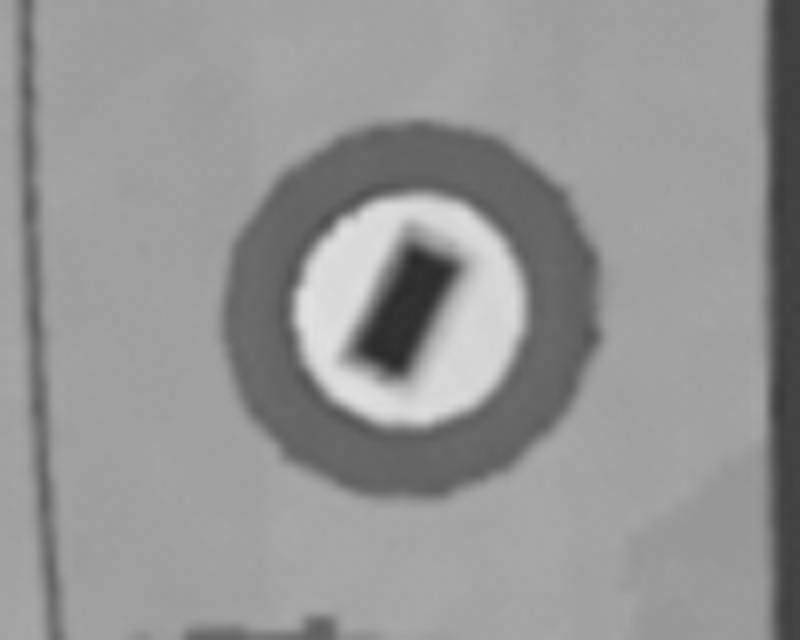

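```bash
cat >> h.py <<'E'
def lockR(yaw):
    c,s=np.cos(yaw),np.sin(yaw)
    z=np.array([-np.sin(.4)*c,-np.sin(.4)*s,np.cos(.4)]);y=np.array([-s,c,0]);x=np.cross(y,z);return np.stack([x,y,z],1)
def raydir(px,cam='wrist'):
    a=ray(px,0,cam);c=np.array(arm.camera_info(cam)['cam_to_world'])[:3,3];return c,(a-c)/np.linalg.norm(a-c)
E
python3 - <<'E'
from h import *
np.set_printoptions(precision=2,suppress=True)
im=cv2.imread('pics/lock2.png',0)
for pts,z in [([(118.2,30),(118.6,105),(124.2,180)],85),([(210.5,30),(210.5,105),(211.5,180)],55)]:
    q=np.array([ray(p,z,'wrist') for p in pts]);print(q, [np.degrees(np.arctan2(-(q[j]-q[i])[0],(q[j]-q[i])[1])) for i,j in [(0,1),(1,2),(0,2)]])
x0,y0=115,76
u=cv2.resize(im[y0:y0+80,x0:x0+100],None,fx=8,fy=8,interpolation=cv2.INTER_CUBIC)
def contour(mask,near):
    cs,_=cv2.findContours(mask,cv2.RETR_CCOMP,1)
    return cs
_,b=cv2.threshold(u,128,255,1)
m=np.zeros_like(b);cv2.circle(m,(410,310),100,255,-1);k=b&m
cs,_=cv2.findContours(k,0,1);c=max(cs,key=cv2.contourArea)
_,b2=cv2.threshold(u,190,255,0);cs,_=cv2.findContours(b2,0,1);c2=max(cs,key=cv2.contourArea)
yaw=np.radians(10.5);L=lockR(yaw)
def toplane(c,P,h=0):
    out=[]
    for p in c.reshape(-1,2):
        px=((p[0]+.5)/8-.5+x0,(p[1]+.5)/8-.5+y0);o,d=raydir(px);t=(L[:,2]@(P+h*L[:,2]-o))/(L[:,2]@d);out.append(L.T@(o+t*d-P))
    return np.array(out)
P=np.array([540,-71,71.])
q=toplane(c2,P);e=cv2.fitEllipse(q[:,:2].astype(np.float32));print('barrel',e, P+L@np.array([e[0][0],e[0][1],0]))
q=toplane(c,P);r=cv2.minAreaRect(q[:,:2].astype(np.float32));print('slot',r,P+L@np.array([r[0][0],r[0][1],0]))
cov=np.cov(q[:,:2].T);w,v=np.linalg.eigh(cov);d=v[:,1];d*=np.sign(d[1]);print('a(cw from y)',np.arctan2(d[0],d[1]))
E
```

```text
[[ 590.79 -136.8    85.  ]
 [ 580.08  -75.64   85.  ]
 [ 569.61  -14.47   85.  ]] [np.float64(9.9368866936056), np.float64(9.71262753948519), np.float64(9.824793474615745)]
[[ 520.85 -148.24   55.  ]
 [ 509.56  -83.35   55.  ]
 [ 498.96  -18.13   55.  ]] [np.float64(9.87126960442602), np.float64(9.227502933320059), np.float64(9.548875204340494)]
barrel ((2.686831474304199, -0.9523481726646423), (22.69135284423828, 22.753372192382812), 146.59173583984375) [542.61 -71.49  72.05]
slot ((3.285419464111328, -1.0261445045471191), (14.19024658203125, 6.916553020477295), 60.1145133972168) [543.16 -71.46  72.28]
a(cw from y) 0.5281021695087912
```

Run:
```python
from h import *
plan([461,-370,190],yaw_pose(104.5),18)
```

```text
tr [[19.6, 3.3, -1.3], [19.9, -0.0, -1.3], [19.6, -3.4, -1.3], [18.7, -6.7, -1.3], [17.3, -9.7, -1.3], [15.4, -12.5, -1.3], [13.1, -15.0, -1.3], [10.3, -17.0, -1.3], [7.3, -18.5, -1.3], [4.1, -19.4, -1.3], [0.7, -19.9, -1.3], [-2.6, -19.7, -1.3], [-5.9, -19.0, -1.3], [-9.1, -17.7, -1.3], [-11.9, -15.9, -1.3], [-14.4, -13.6, -1.3], [-16.6, -11.0, -1.3], [-18.2, -8.0, -1.3]]
dr [-0.0, 0.0, 9.75] xN 18 step 19.909385139901236
```

{"api": "send_rows", "payload": {
  "translation": [
    [19.6, 3.3, -4],
    [19.9, 0, -4],
    [19.6, -3.4, -4],
    [18.7, -6.7, -4],
    [17.3, -9.7, -4]
  ],
  "dr": [
    [0, 0, 9.75],
    [0, 0, 9.75],
    [0, 0, 9.75],
    [0, 0, 9.75],
    [0, 0, 9.75]
  ],
  "grip": [85, 85, 85, 85, 85]
}}

```text
clock: 3.35
position: [459.6, -111.7, 188.3]
ee_rot: [-0.431, 0.902, -0.001, 0.002]
contact_force: [0.9, -0.2, -0.0]
gripper_width: 84.6
```

{"api": "send_rows", "payload": {
  "translation": [
    [15.4, -12.5, -2],
    [13.1, -15.0, 0],
    [10.3, -17.0, 0],
    [7.3, -18.5, 0],
    [4.1, -19.4, 0]
  ],
  "dr": [
    [0, 0, 9.75],
    [0, 0, 9.75],
    [0, 0, 9.75],
    [0, 0, 9.75],
    [0, 0, 9.75]
  ],
  "grip": [85, 85, 85, 85, 85]
}}

```text
clock: 3.98
position: [460.4, -211.2, 190.3]
ee_rot: [-0.02, 1.0, -0.0, 0.002]
contact_force: [0.4, 0.2, -0.1]
gripper_width: 85.0
```

{"api": "send_rows", "payload": {
  "translation": [
    [0.7, -19.9, 0],
    [-2.6, -19.7, 0],
    [-5.9, -19.0, 0],
    [-9.1, -17.7, 0],
    [-11.9, -15.9, 0]
  ],
  "dr": [
    [0, 0, 9.75],
    [0, 0, 9.75],
    [0, 0, 9.75],
    [0, 0, 9.75],
    [0, 0, 9.75]
  ],
  "grip": [85, 85, 85, 85, 85]
}}

```text
clock: 4.6
position: [461.1, -310.8, 190.3]
ee_rot: [0.394, 0.919, 0.0, 0.002]
contact_force: [0.5, 0.0, -0.4]
gripper_width: 84.8
```

{"api": "send_rows", "payload": {
  "translation": [
    [-14.4, -13.6, 0],
    [-16.6, -11.0, 0],
    [-18.2, -8.0, 0],
    [0, 0, 0],
    [0, 0, 0]
  ],
  "dr": [
    [0, 0, 9.75],
    [0, 0, 9.75],
    [0, 0, 9.75],
    [0, 0, 0],
    [0, 0, 0]
  ],
  "grip": [85, 85, 85, 85, 85]
}}

```text
clock: 5.22
position: [461.0, -369.5, 189.3]
ee_rot: [0.611, 0.792, 0.0, 0.001]
contact_force: [1.0, 0.2, 0.5]
gripper_width: 84.7
```

Run:
```python
from h import *
np.set_printoptions(precision=2,suppress=True)
s=arm.read_state();print(s['clock'],s['position'],s['ee_rot'],s['joints'],s['joint_vel'])
save('key1','wrist')
for t in ['key_grip','key_rest','pin_driver_grip']: print(t,[(np.round(d['xyz'],1),round(d['confidence'],2)) for d in arm.place_of(t,'wrist')])
print(proj([461,-383,53],'wrist'))
```

```text
5.225 [ 460.96 -369.54  189.27] [0.61 0.79 0.   0.  ] [-0.4   0.36 -0.14 -0.   -1.07 -2.48] [ 0.    0.   -0.01 -0.    0.   -0.01]
key_grip [(array([ 461.6, -381.5,   52.6]), 0.64)]
key_rest [(array([ 454. , -352.5,    1.8]), 0.79)]
pin_driver_grip [(array([ 530.3, -233.7,   44.7]), 0.86), (array([ 440.9, -315.5,   49.2]), 0.81), (array([ 434.2, -232.8,   41.9]), 0.79)]
[250.27 197.73]
```

View pics/key1.png

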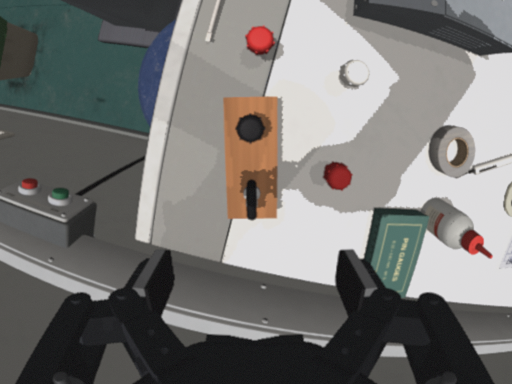

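Run:
```python
from h import *
im=cv2.imread('pics/key1.png')[90:230,200:300]
cv2.imwrite('pics/key1c.png',cv2.resize(im,(428,600),interpolation=2))
np.set_printoptions(precision=1,suppress=True)
print('rest edges z30',[ray(p,30,'wrist') for p in [(224,97.5),(277,97),(276.5,217.5),(229,218)]])
# predicted key bow outline for hypothesised pose
import itertools
th=np.radians(14.5);X=np.array([np.cos(th),np.sin(th),0]);Y=np.array([-np.sin(th),np.cos(th),0])
for c in [np.array([461.6,-382,53])]:
  for dx,dy,dz in itertools.product([-5,5],[-17,17],[-17,17]):
    print(dx,dy,dz,proj(c+dx*X+dy*Y+[0,0,dz],'wrist'))
```

```text
rest edges z30 [array([ 411. , -295.2,   30. ]), array([ 462. , -281.5,   30. ]), array([ 496. , -405.2,   30. ]), array([ 445.9, -418.9,   30. ])]
-5 -17 -17 [246.6 207.2]
-5 -17 17 [245.7 219.5]
-5 17 -17 [246.4 176. ]
-5 17 17 [245.4 185. ]
5 -17 -17 [256.  207.3]
5 -17 17 [256.2 219.5]
5 17 -17 [256.2 176. ]
5 17 17 [256.4 185. ]
```

View pics/key1c.png

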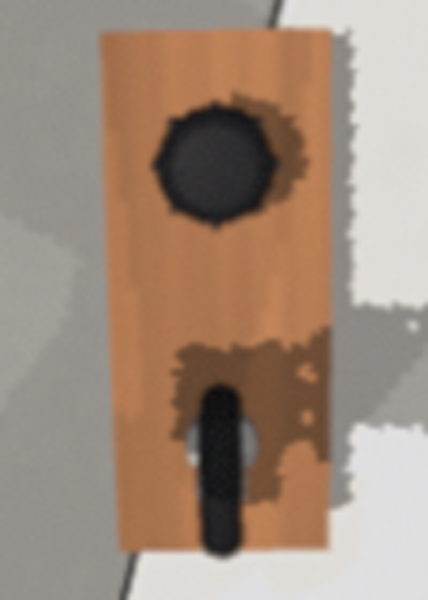

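Run:
```python
from h import *
plan([462,-382.3,80],yaw_pose(105.4),5)
```

```text
tr [[-2.5, -0.4, 21.7], [-2.5, -0.4, 21.7], [-2.5, -0.4, 21.7], [-2.5, -0.4, 21.7], [-2.5, -0.4, 21.7]]
dr [0.0, 0.0, -0.16] xN 5 step 21.892979567917532
```

{"api": "send_rows", "payload": {
  "translation": [
    [-4, -0.7, 20],
    [-4.5, -0.7, 25],
    [-4, -0.6, 25],
    [0, 0, 20],
    [0, 0, 18]
  ],
  "dr": [
    [0, 0, -0.3],
    [0, 0, -0.3],
    [0, 0, -0.2],
    [0, 0, 0],
    [0, 0, 0]
  ],
  "grip": [45, 45, 45, 45, 45]
}}

```text
clock: 6.05
position: [461.8, -382.4, 79.6]
ee_rot: [0.606, 0.795, -0.0, -0.0]
contact_force: [0.8, -0.4, -0.2]
gripper_width: 44.9
```

Run:
```python
from h import *
np.set_printoptions(precision=2,suppress=True)
s=arm.read_state();print(s['clock'],s['position'],s['gripper_width'],s['contact_force'])
save('key2','wrist')
plan([462,-382.3,40],yaw_pose(105.4),5)
```

```text
6.05 [ 461.81 -382.41   79.61] 44.91592774169603 [ 0.81 -0.39 -0.21]
tr [[-0.3, 0.3, 7.4], [-0.3, 0.3, 7.4], [-0.3, 0.3, 7.4], [-0.3, 0.3, 7.4], [-0.3, 0.3, 7.4]]
dr [-0.04, -0.04, -0.02] xN 5 step 7.42655170934033
```

View pics/key2.png

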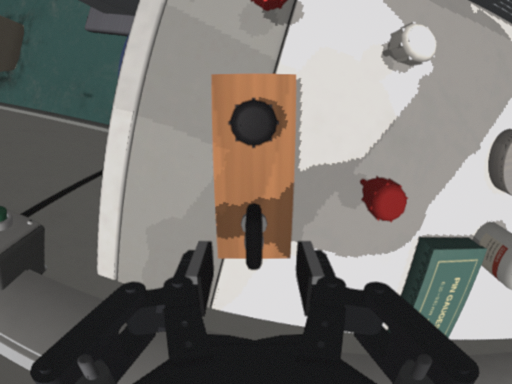

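{"api": "send_rows", "payload": {
  "translation": [
    [0, 0, 12],
    [0, 0, 12],
    [0, 0, 10],
    [0, 0, 5],
    [0, 0, 0]
  ],
  "dr": [
    [0, 0, 0],
    [0, 0, 0],
    [0, 0, 0],
    [0, 0, 0],
    [0, 0, 0]
  ],
  "grip": [45, 45, 45, 45, 45]
}}

```text
clock: 6.72
position: [461.6, -382.7, 41.0]
ee_rot: [0.607, 0.795, -0.0, -0.0]
contact_force: [-0.1, -0.0, 0.4]
gripper_width: 44.9
```

Run:
```python
from h import *
np.set_printoptions(precision=2,suppress=True)
s=arm.read_state();print(s['clock'],s['position'],s['gripper_width'],s['contact_force'])
th=np.radians(15.4);Y=np.array([-np.sin(th),np.cos(th),0])
for d in [-17,17]: print(proj(np.array([462,-382.3,70])+d*Y,'wrist'))
im=save('key3','wrist')
cv2.imwrite('pics/key3c.png',cv2.resize(im[140:380,130:380,::-1],(750,600)[:2] if 0 else (625,600),interpolation=2))
```

```text
6.725 [ 461.64 -382.73   40.99] 44.9090294174247 [-0.09 -0.01  0.41]
[253.56 310.76]
[253.36 250.09]
```

View pics/key3c.png

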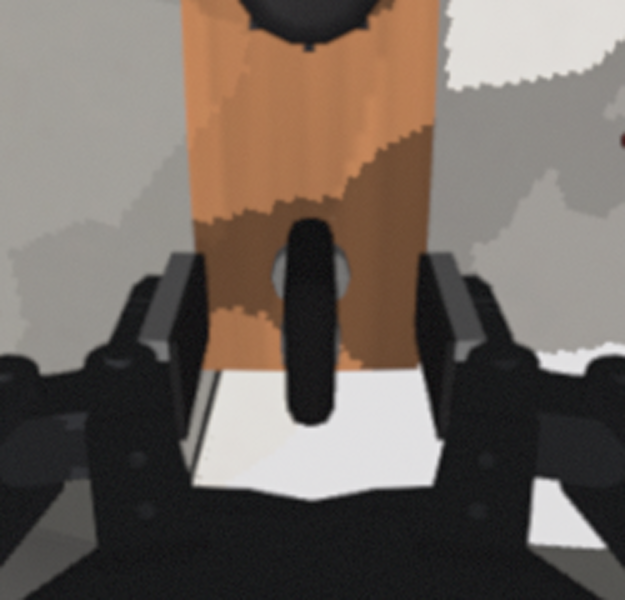

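{"api": "send_rows", "payload": {
  "translation": [
    [0, 0, 0],
    [0, 0, 0],
    [0, 0, 0],
    [0, 0, 0],
    [0, 0, 0]
  ],
  "dr": [
    [0, 0, 0],
    [0, 0, 0],
    [0, 0, 0],
    [0, 0, 0],
    [0, 0, 0]
  ],
  "grip": [2, 2, 2, 2, 2]
}}

```text
clock: 7.4
position: [462.2, -383.0, 41.8]
ee_rot: [0.607, 0.795, 0.0, 0.001]
contact_force: [0.7, 0.4, 4.1]
gripper_width: 8.7
```

Run:
```python
from h import *
np.set_printoptions(precision=2,suppress=True)
s=arm.read_state();print(s['clock'],s['position'],s['gripper_width'],s['contact_force'],s['wrist_torque'])
```

```text
7.4 [ 462.16 -382.97   41.84] 8.726711398249218 [0.66 0.41 4.06] [0.13 0.01 0.  ]
```

{"api": "send_rows", "payload": {
  "translation": [
    [0, 0, -6],
    [0, 0, -12],
    [0, 0, -20],
    [0, 0, -30],
    [0, 0, -35]
  ],
  "dr": [
    [0, 0, 0],
    [0, 0, 0],
    [0, 0, 0],
    [0, 0, 0],
    [0, 0, 0]
  ],
  "grip": [2, 2, 2, 2, 2]
}}

```text
clock: 8.02
position: [461.2, -382.5, 145.3]
ee_rot: [0.607, 0.795, -0.0, -0.001]
contact_force: [0.4, 0.3, -0.3]
gripper_width: 8.9
```

Run:
```python
from h import *
np.set_printoptions(precision=2,suppress=True)
s=arm.read_state();print(s['clock'],s['position'],s['gripper_width'],s['contact_force'],s['wrist_torque'])
im=save('key4','wrist')
```

```text
8.025 [ 461.25 -382.48  145.27] 8.93124012830338 [ 0.4   0.27 -0.25] [-0.02 -0.07  0.03]
```

View pics/key4.png

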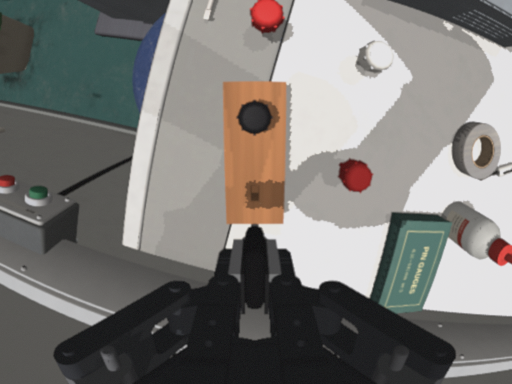

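```bash
cat >> h.py <<'E'
CY=np.radians(9.8)
def lock_tool(a):
    L=lockR(CY);x=-(np.cos(a)*L[:,1]+np.sin(a)*L[:,0]);z=-L[:,2];return R.from_matrix(np.stack([x,np.cross(z,x),z],1))
E
python3 - <<'E'
from h import *
Rt=lock_tool(.515);x=Rt.as_matrix()[:,0];print(np.degrees(np.arctan2(x[1],x[0])))
plan([475,-90,190],yaw_pose(np.degrees(np.arctan2(x[1],x[0]))),15)
print(proj(arm.read_state()['position']+np.array([0,0,-33.8]),'wrist'),proj(arm.read_state()['position']+np.array([0,0,11.2]),'wrist'))
E
```

```text
-107.73153206131586
tr [[18.7, 5.9, -2.7], [17.4, 9.0, -2.7], [15.6, 11.9, -2.7], [13.4, 14.4, -2.6], [10.8, 16.4, -2.6], [7.8, 18.0, -2.6], [4.6, 19.1, -2.6], [1.3, 19.6, -2.6], [-2.0, 19.5, -2.6], [-5.3, 18.9, -2.6], [-8.5, 17.7, -2.6], [-11.3, 16.0, -2.6], [-13.9, 13.9, -2.6], [-16.1, 11.3, -2.6], [-17.8, 8.4, -2.6]]
dr [-0.03, 0.04, -9.79] xN 15 step 19.81305141861213
[252.73058883 227.32887122] [252.77563608 263.49826096]
```

{"api": "send_rows", "payload": {
  "translation": [
    [18.7, 5.9, -15],
    [17.4, 9.0, -15],
    [15.6, 11.9, -10],
    [13.4, 14.4, 0],
    [10.8, 16.4, 0]
  ],
  "dr": [
    [0, 0, -9.8],
    [0, 0, -9.8],
    [0, 0, -9.8],
    [0, 0, -9.8],
    [0, 0, -9.8]
  ],
  "grip": [2, 2, 2, 2, 2]
}}

```text
clock: 8.7
position: [465.5, -284.0, 185.0]
ee_rot: [0.22, 0.976, 0.0, 0.0]
contact_force: [0.4, 0.3, -0.7]
gripper_width: 8.9
```

{"api": "send_rows", "payload": {
  "translation": [
    [7.8, 18, 0],
    [4.6, 19.1, 0],
    [1.3, 19.6, 0],
    [-2, 19.5, 0],
    [-5.3, 18.9, 0]
  ],
  "dr": [
    [0, 0, -9.8],
    [0, 0, -9.8],
    [0, 0, -9.8],
    [0, 0, -9.8],
    [0, 0, -9.8]
  ],
  "grip": [2, 2, 2, 2, 2]
}}

```text
clock: 9.32
position: [469.3, -186.0, 184.8]
ee_rot: [-0.205, 0.979, -0.0, 0.0]
contact_force: [-0.2, -1.0, -0.1]
gripper_width: 8.9
```

{"api": "send_rows", "payload": {
  "translation": [
    [-8.5, 17.7, 0],
    [-11.3, 16, 0],
    [-13.9, 13.9, 0],
    [-16.1, 11.3, 0],
    [-17.8, 8.4, 0]
  ],
  "dr": [
    [0, 0, -9.8],
    [0, 0, -9.8],
    [0, 0, -9.8],
    [0, 0, -9.8],
    [0, 0, -9.8]
  ],
  "grip": [2, 2, 2, 2, 2]
}}

```text
clock: 9.95
position: [473.1, -87.9, 184.8]
ee_rot: [-0.592, 0.806, -0.0, 0.0]
contact_force: [0.1, 0.1, -0.9]
gripper_width: 9.0
```

Run:
```python
from h import *
L=lockR(CY);P=np.array([541,-71.5,71.7])
print(arm.read_state()['position'])
plan(P+74*L[:,2],lock_tool(.515),4)
```

```text
[473.05806338 -87.85457729 184.78307352]
tr [[-5.7, -8.6, 11.2], [-5.2, -7.5, 12.2], [-4.7, -6.3, 13.0], [-4.1, -5.1, 13.8]]
dr [5.04, -2.72, 0.57] xN 4 step 15.233917078259058
```

{"api": "send_rows", "payload": {
  "translation": [
    [-5.7, -8.6, 11.2],
    [-5.2, -7.5, 12.2],
    [-4.7, -6.3, 13.0],
    [-4.1, -5.1, 13.8],
    [0, 0, 0]
  ],
  "dr": [
    [5.04, -2.72, 0.57],
    [5.04, -2.72, 0.57],
    [5.04, -2.72, 0.57],
    [5.04, -2.72, 0.57],
    [0, 0, 0]
  ],
  "grip": [2, 2, 2, 2, 2]
}}

```text
clock: 10.58
position: [510.6, -77.5, 138.3]
ee_rot: [-0.562, 0.803, -0.084, 0.177]
contact_force: [-0.1, 0.8, -0.3]
gripper_width: 9.2
```

Run:
```python
from h import *
np.set_printoptions(precision=2,suppress=True)
s=arm.read_state();im=save('hov1','wrist');print(s['clock'],s['position'],s['joint_vel'],s['joints'])
P=np.array([541,-71.5,71.7]);Rm=R.from_quat(s['ee_rot']).as_matrix()
print('lock px',proj(P,'wrist'),'tip px',proj(s['position']+33.8*Rm[:,2],'wrist'))
print('frame err',(R.from_matrix(Rm).inv()*lock_tool(.515)).as_rotvec())
cv2.imwrite('pics/hov1c.png',cv2.resize(im[130:300,150:350,::-1],(700,595),interpolation=2))
```

```text
10.575 [510.63 -77.53 138.29] [ 0.    0.    0.07  0.02 -0.04  0.  ] [ 0.16  0.15 -0.66 -0.   -0.37 -0.51]
lock px [255.29 209.49] tip px [258.62 227.7 ]
frame err [ 0. -0. -0.]
```

View pics/hov1c.png

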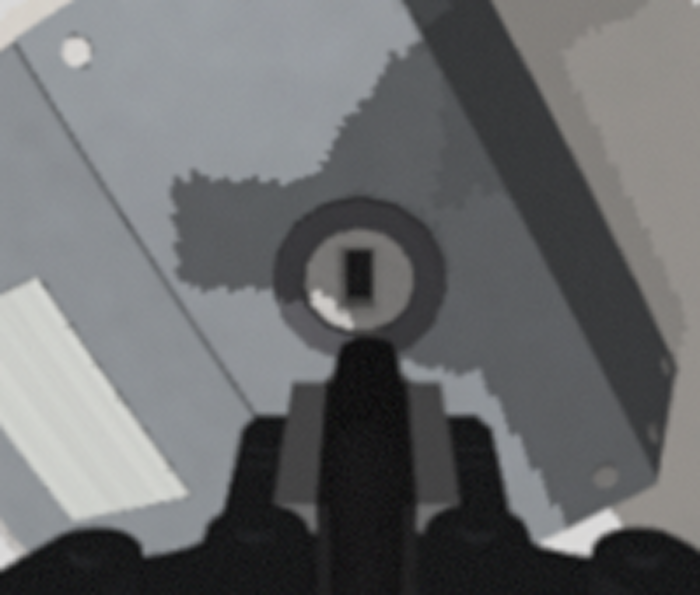

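View pics/hov1.png

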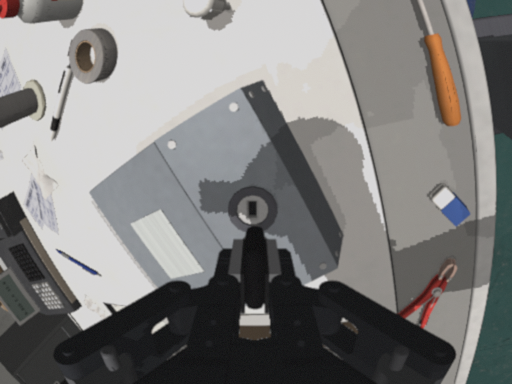

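Run:
```python
from h import *
np.set_printoptions(precision=3,suppress=True)
im=cv2.imread('pics/key4.png');cv2.imwrite('pics/key4c.png',cv2.resize(im[180:215,230:280],(800,560),interpolation=2))
for i in range(6):
    c=np.array(arm.camera_info('wrist')['cam_to_world']);s=arm.read_state();Rt=R.from_quat(s['ee_rot']).as_matrix()
    print(Rt.T@(c[:3,3]-s['position']),(R.from_matrix(Rt.T@c[:3,:3])).as_rotvec(), s['position'])
```

```text
[  79.515   -1.035 -141.92 ] [-0.247 -0.246  1.557] [512.295 -77.36  139.56 ]
[  79.515   -1.035 -141.92 ] [-0.247 -0.246  1.557] [512.295 -77.36  139.56 ]
[  79.515   -1.035 -141.92 ] [-0.247 -0.246  1.557] [512.295 -77.36  139.56 ]
[  79.515   -1.035 -141.92 ] [-0.247 -0.246  1.557] [512.295 -77.36  139.56 ]
[  79.515   -1.035 -141.92 ] [-0.247 -0.246  1.557] [512.295 -77.36  139.56 ]
[  79.515   -1.035 -141.92 ] [-0.247 -0.246  1.557] [512.295 -77.36  139.56 ]
```

View pics/key4c.png

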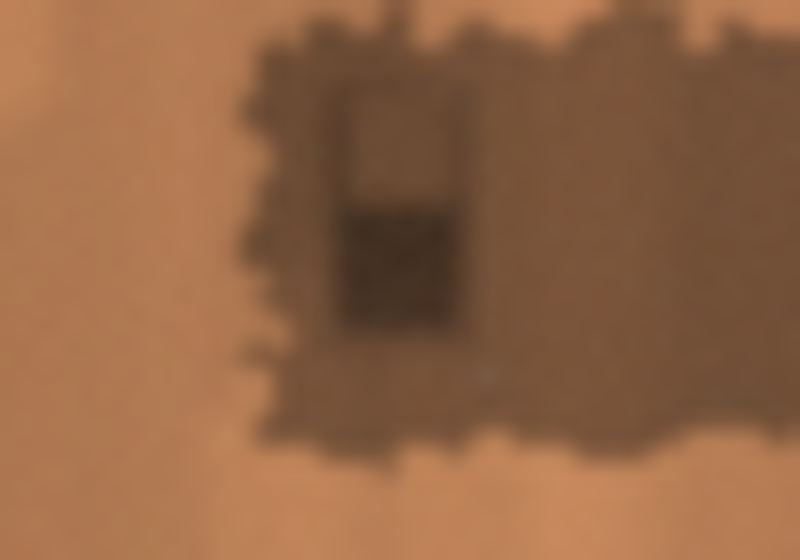

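```bash
cat >> h.py <<'E'
def keyway(name,x0=215,y0=170,w=80,h=70):
    im=save(name,'wrist');g=cv2.cvtColor(im,cv2.COLOR_RGB2GRAY)[y0:y0+h,x0:x0+w]
    u=cv2.resize(g,None,fx=8,fy=8,interpolation=cv2.INTER_CUBIC);cv2.imwrite(f'pics/{name}c.png',u);return u
E
python3 - <<'E'
from h import *
np.set_printoptions(precision=3,suppress=True)
c=np.array(arm.camera_info('wrist')['cam_to_world']);s=arm.read_state();Rt=R.from_quat(s['ee_rot']).as_matrix()
u=keyway('hov2')
print(s['joint_vel'],s['position'],Rt.T@(c[:3,3]-s['position']))
print(arm.read_state()['position'])
E
```

```text
[ 0.    -0.     0.045  0.011  0.004  0.001] [512.295 -77.36  139.56 ] [  79.515   -1.035 -141.92 ]
[513.433 -77.199 140.33 ]
```

View pics/hov2c.png

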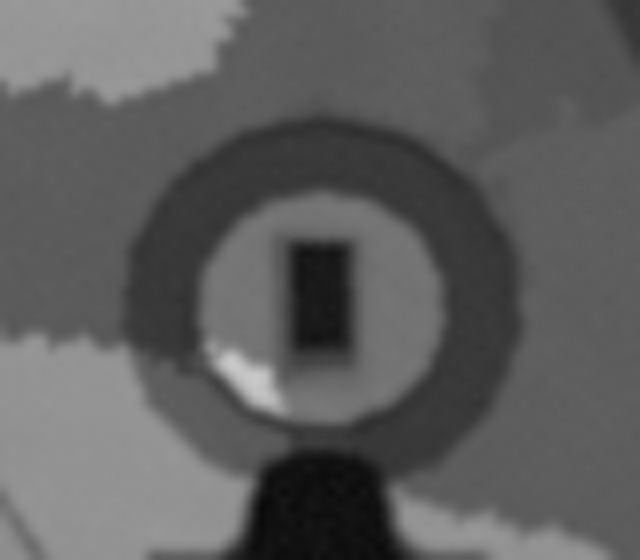

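{"api": "send_rows", "payload": {
  "translation": [
    [0, 0, 6],
    [0, 0, 8],
    [0, 0, 4],
    [0, 0, 0],
    [0, 0, 0]
  ],
  "dr": [
    [0, 0, 0],
    [0, 0, 0],
    [0, 0, 0],
    [0, 0, 0],
    [0, 0, 0]
  ],
  "grip": [2, 2, 2, 2, 2]
}}

```text
clock: 11.3
position: [519.9, -76.1, 122.8]
ee_rot: [-0.562, 0.803, -0.085, 0.179]
contact_force: [-0.2, 0.6, 0.1]
gripper_width: 8.7
```

Run:
```python
from h import *
np.set_printoptions(precision=3,suppress=True)
s=arm.read_state();L=lockR(CY)
print(s['clock'],s['joint_vel'],s['position'],s['contact_force'], 'in lock frame:',L.T@(s['position']-np.array([541,-71.5,71.7])))
u=keyway('hov3',215,175)
```

```text
11.3 [-0.002 -0.005  0.001 -0.001  0.001 -0.   ] [519.871 -76.054 122.822] [-0.17   0.566  0.084] in lock frame: [ 0.016 -0.892 55.496]
```

View pics/hov3c.png

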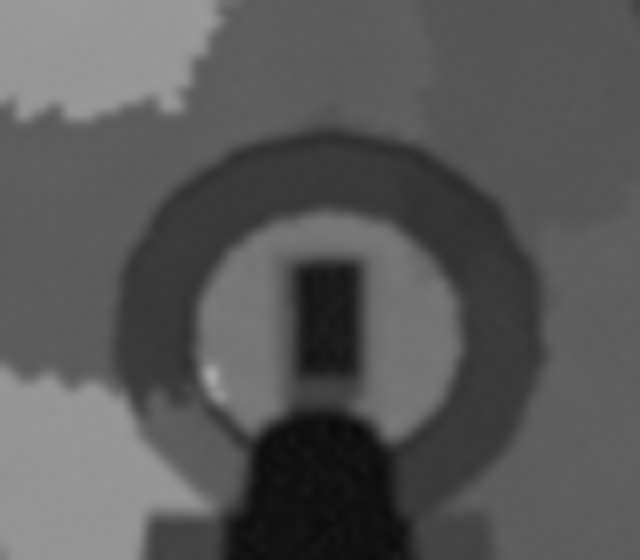

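{"api": "send_rows", "payload": {
  "translation": [
    [0.8, 0.6, 5],
    [0, 0, 5],
    [0, 0, 5],
    [0, 0, 2],
    [0, 0, 0]
  ],
  "dr": [
    [0, 0, 0],
    [0, 0, 0],
    [0, 0, 0],
    [0, 0, 0],
    [0, 0, 0]
  ],
  "grip": [2, 2, 2, 2, 2]
}}

```text
clock: 11.98
position: [525.5, -75.5, 106.5]
ee_rot: [-0.562, 0.803, -0.085, 0.179]
contact_force: [-0.6, -0.4, -0.6]
gripper_width: 9.1
```

```bash
cat >> h.py <<'E'
def st():
    np.set_printoptions(precision=2,suppress=True)
    s=arm.read_state();L=lockR(CY);Rt=R.from_quat(s['ee_rot']).as_matrix()
    print(round(s['clock'],2),'lockframe',L.T@(s['position']-np.array([541,-71.5,71.7])),'Ftool',Rt.T@s['contact_force'],'M',Rt.T@s['wrist_torque'],'w',round(s['gripper_width'],1),'vel',np.abs(s['joint_vel']).max(), 'a',np.degrees((lock_tool(0).inv()*R.from_quat(s['ee_rot'])).as_rotvec()))
E
python3 - <<'E'
from h import *
st();im=save('hov4','wrist');cv2.imwrite('pics/hov4c.png',cv2.resize(im[170:300,180:330,::-1],(690,598),interpolation=2))
E
```

```text
11.97 lockframe [-1.09 -1.32 38.28] Ftool [0.65 0.61 0.33] M [-0.75  0.44  0.02] w 9.1 vel 0.0061055378092548795 a [-0.01  0.12 29.78]
```

View pics/hov4c.png

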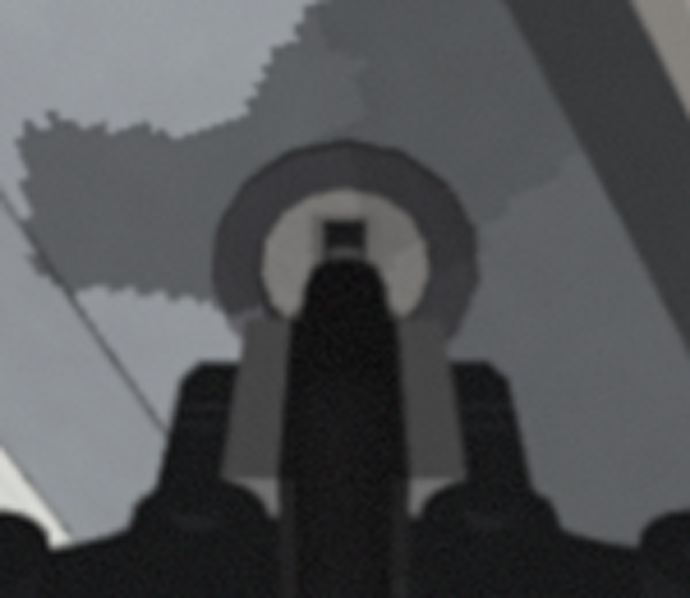

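{"api": "send_rows", "payload": {
  "translation": [
    [0, 0, 2],
    [0, 0, 2],
    [0, 0, 1.5],
    [0, 0, 1.5],
    [0, 0, 0]
  ],
  "dr": [
    [0, 0, 0],
    [0, 0, 0],
    [0, 0, 0],
    [0, 0, 0],
    [0, 0, 0]
  ],
  "grip": [2, 2, 2, 2, 2]
}}

```text
clock: 12.65
position: [528.2, -75.1, 100.2]
ee_rot: [-0.562, 0.803, -0.085, 0.179]
contact_force: [0.5, -1.1, -1.4]
gripper_width: 8.8
```

```bash
python3 -c "
from h import *
st()"
```

```text
12.65 lockframe [-1.06 -1.33 31.4 ] Ftool [ 1.19 -0.32  1.4 ] M [-0.76  0.39 -0.02] w 8.8 vel 0.00181836411636644 a [ 0.    0.12 29.78]
```

{"api": "send_rows", "payload": {
  "translation": [
    [0, 0, 1.5],
    [0, 0, 1.5],
    [0, 0, 1],
    [0, 0, 1],
    [0, 0, 0]
  ],
  "dr": [
    [0, 0, 0],
    [0, 0, 0],
    [0, 0, 0],
    [0, 0, 0],
    [0, 0, 0]
  ],
  "grip": [2, 2, 2, 2, 2]
}}

```text
clock: 13.28
position: [530.2, -74.7, 95.7]
ee_rot: [-0.562, 0.803, -0.085, 0.179]
contact_force: [-0.2, -0.2, -0.1]
gripper_width: 9.0
```

```bash
python3 -c "
from h import *
st()"
```

```text
13.28 lockframe [-1.01 -1.33 26.43] Ftool [ 0.3   0.14 -0.02] M [-0.73  0.45 -0.09] w 9.0 vel 0.004313629890913604 a [ 0.01  0.12 29.78]
```

{"api": "send_rows", "payload": {
  "translation": [
    [0, 0, 2],
    [0, 0, 2],
    [0, 0, 2],
    [0, 0, 1.5],
    [0, 0, 0]
  ],
  "dr": [
    [0, 0, 0],
    [0, 0, 0],
    [0, 0, 0],
    [0, 0, 0],
    [0, 0, 0]
  ],
  "grip": [2, 2, 2, 2, 2]
}}

```text
clock: 13.9
position: [533.0, -74.3, 88.6]
ee_rot: [-0.562, 0.803, -0.085, 0.179]
contact_force: [0.3, -1.7, -1.1]
gripper_width: 8.9
```

```bash
python3 -c "
from h import *
st();im=save('ins1','wrist');cv2.imwrite('pics/ins1c.png',cv2.resize(im[170:300,180:330,::-1],(690,598),interpolation=2))"
```

```text
13.9 lockframe [-1.12 -1.36 18.86] Ftool [ 1.74 -0.49  1.  ] M [-0.72  0.42 -0.02] w 8.9 vel 0.004155361787742211 a [-0.01  0.12 29.78]
```

View pics/ins1c.png

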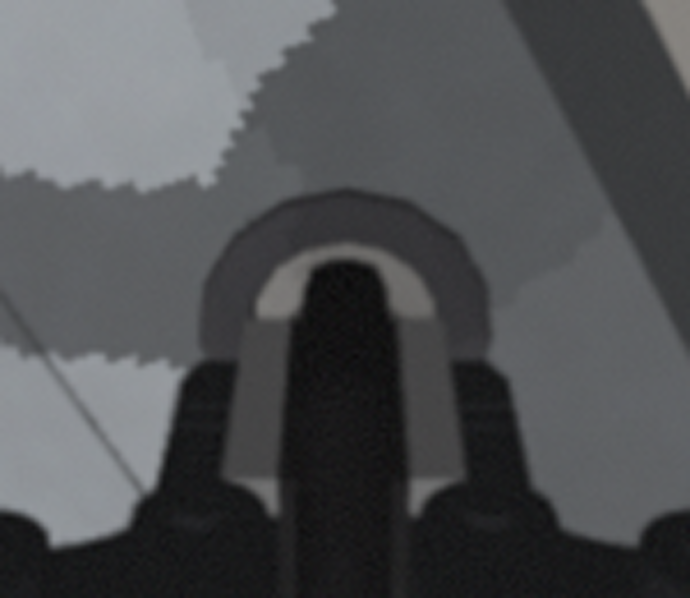

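{"api": "send_rows", "payload": {
  "translation": [
    [0, 0, 2],
    [0, 0, 2],
    [0, 0, 1.5],
    [0, 0, 1],
    [0, 0, 0]
  ],
  "dr": [
    [0, 0, 0],
    [0, 0, 0],
    [0, 0, 0],
    [0, 0, 0],
    [0, 0, 0]
  ],
  "grip": [2, 2, 2, 2, 2]
}}

```text
clock: 14.58
position: [535.5, -73.9, 82.7]
ee_rot: [-0.562, 0.803, -0.085, 0.179]
contact_force: [-0.5, 0.4, -0.9]
gripper_width: 8.7
```

```bash
python3 -c "
from h import *
st()"
```

```text
14.57 lockframe [-1.06 -1.38 12.44] Ftool [-0.02  0.86  0.62] M [-0.7   0.45  0.02] w 8.7 vel 0.0020478484353782427 a [ 0.01  0.12 29.78]
```

{"api": "send_rows", "payload": {
  "translation": [
    [0, 0, 1],
    [0, 0, 0.7],
    [0, 0, 0.7],
    [0, 0, 0.6],
    [0, 0, 0]
  ],
  "dr": [
    [0, 0, 0],
    [0, 0, 0],
    [0, 0, 0],
    [0, 0, 0],
    [0, 0, 0]
  ],
  "grip": [2, 2, 2, 2, 2]
}}

```text
clock: 15.2
position: [536.2, -73.8, 81.7]
ee_rot: [-0.562, 0.803, -0.086, 0.18]
contact_force: [-10.0, 1.5, 15.3]
gripper_width: 8.7
```

```bash
python3 -c "
from h import *
st();im=save('ins2','wrist');cv2.imwrite('pics/ins2c.png',cv2.resize(im[170:300,180:330,::-1],(690,598),interpolation=2))"
```

```text
15.2 lockframe [-0.86 -1.42 11.19] Ftool [ -1.34   4.11 -17.83] M [-1.76  0.11  0.01] w 8.7 vel 0.0023242307576906555 a [ 0.08  0.1  29.78]
```

View pics/ins2c.png

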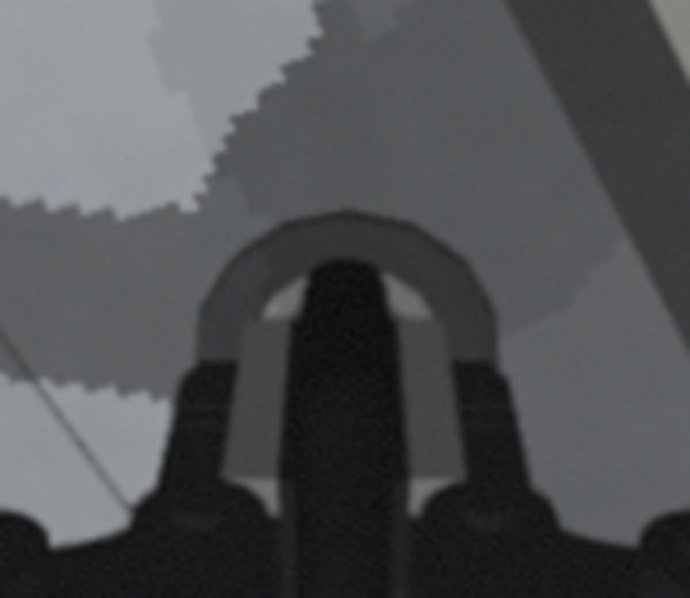

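{"api": "send_rows", "payload": {
  "translation": [
    [0, 0, -0.8],
    [0, 0, 0],
    [0, 0, 0],
    [0, 0, 0],
    [0, 0, 0]
  ],
  "dr": [
    [0, 0, 2],
    [0, 0, 5],
    [0, 0, 5],
    [0, 0, 5],
    [0, 0, 3]
  ],
  "grip": [2, 2, 2, 2, 2]
}}

```text
clock: 15.88
position: [535.7, -73.6, 81.6]
ee_rot: [-0.414, 0.889, -0.053, 0.191]
contact_force: [-6.4, 3.0, 10.0]
gripper_width: 9.1
```

```bash
python3 -c "
from h import *
st()"
```

```text
15.88 lockframe [-1.27 -1.12 11.28] Ftool [ -1.44   4.02 -11.51] M [-1.9   0.36 -0.05] w 9.1 vel 0.4070718761019729 a [ 0.02  0.1  49.87]
```

{"api": "send_rows", "payload": {
  "translation": [
    [0, 0, 0],
    [0, 0, 0],
    [0, 0, 0],
    [0, 0, 0],
    [0, 0, 0]
  ],
  "dr": [
    [0, 0, 5],
    [0, 0, 5],
    [0, 0, 4],
    [0, 0, 3],
    [0, 0, 2]
  ],
  "grip": [2, 2, 2, 2, 2]
}}

```text
clock: 16.5
position: [535.5, -73.3, 81.5]
ee_rot: [-0.262, 0.945, -0.02, 0.197]
contact_force: [-7.7, 3.7, 9.5]
gripper_width: 9.0
```

```bash
python3 -c "
from h import *
st();im=save('t1','wrist')"
```

```text
16.5 lockframe [-1.48 -0.87 11.27] Ftool [  0.75   5.58 -11.49] M [-2.17  0.84 -0.04] w 9.0 vel 0.2715299669710102 a [ 0.01  0.11 68.82]
```

View pics/t1.png

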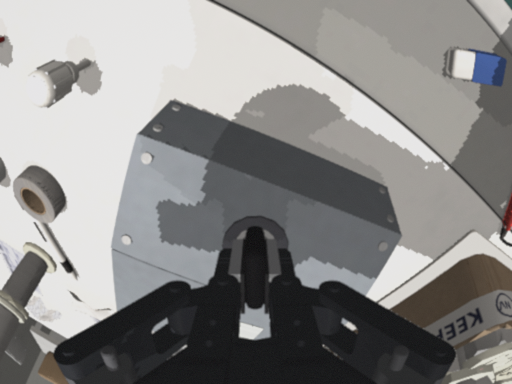

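{"api": "send_rows", "payload": {
  "translation": [
    [0, 0, 0],
    [0, 0, 0],
    [0, 0, 0],
    [0, 0, 0],
    [0, 0, 0]
  ],
  "dr": [
    [0, 0, 4],
    [0, 0, 4],
    [0, 0, 4],
    [0, 0, 2],
    [0, 0, 0]
  ],
  "grip": [2, 2, 2, 2, 2]
}}

```text
clock: 17.18
position: [535.4, -73.1, 81.5]
ee_rot: [-0.145, 0.969, 0.004, 0.198]
contact_force: [-8.8, 6.0, 11.0]
gripper_width: 8.9
```

```bash
python3 -c "
from h import *
st();save('t2s','scene');print(arm.place_of('lid_edge','scene'))"
```

```text
17.18 lockframe [-1.55 -0.66 11.28] Ftool [  1.81   7.67 -13.1 ] M [-2.36  1.27 -0.07] w 8.9 vel 0.006059247448399206 a [ 0.01  0.1  82.77]
[{'xyz': [658.7, -54.3, 195.1], 'confidence': 0.81}]
```

View pics/t2s.png

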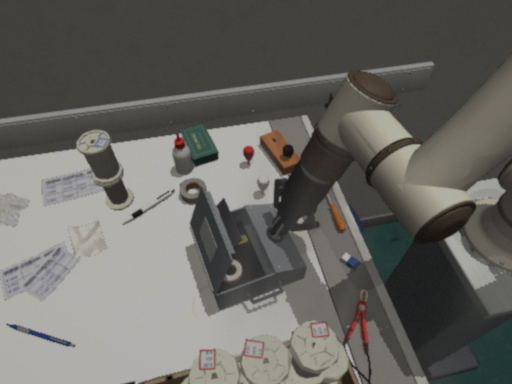

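{"api": "send_rows", "payload": {
  "translation": [
    [0, 0, -0.6],
    [0, 0, 0],
    [0, 0, 0],
    [0, 0, 0],
    [0, 0, 0]
  ],
  "dr": [
    [0, 0, 0],
    [0, 0, 0],
    [0, 0, 0],
    [0, 0, 0],
    [0, 0, 0]
  ],
  "grip": [2, 40, 40, 40, 40]
}}

```text
clock: 17.9
position: [536.2, -73.8, 81.3]
ee_rot: [-0.145, 0.969, 0.003, 0.199]
contact_force: [-0.7, -0.3, -0.1]
gripper_width: 40.1
```

```bash
python3 -c "
from h import *
st();im=save('o1','wrist')"
```

```text
17.9 lockframe [-0.95 -1.5  10.84] Ftool [ 0.77 -0.09 -0.21] M [-0.15  0.79  0.04] w 40.1 vel 0.0016632969155823496 a [ 0.08  0.11 82.79]
```

View pics/o1.png

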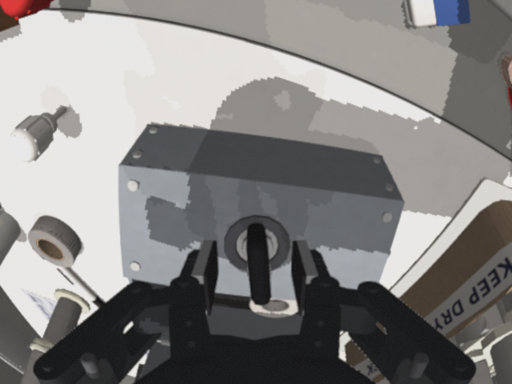

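{"api": "send_rows", "payload": {
  "translation": [
    [0, 0, -10],
    [0, 0, -25],
    [0, 0, -35],
    [0, 0, -40],
    [0, 0, -40]
  ],
  "dr": [
    [0, 0, 0],
    [0, 0, 0],
    [0, 0, 0],
    [0, 0, 0],
    [0, 0, 0]
  ],
  "grip": [40, 40, 40, 40, 40]
}}

```text
clock: 18.58
position: [477.6, -83.6, 221.3]
ee_rot: [-0.145, 0.969, 0.003, 0.199]
contact_force: [0.7, 0.3, -1.1]
gripper_width: 40.3
```

{"api": "send_rows", "payload": {
  "translation": [
    [0, 0, -30],
    [0, 0, -20],
    [0, 0, 0],
    [0, 0, 0],
    [0, 0, 0]
  ],
  "dr": [
    [0, 0, 0],
    [0, 0, 0],
    [0, 0, 0],
    [0, 0, 0],
    [0, 0, 0]
  ],
  "grip": [40, 40, 40, 40, 40]
}}

```text
clock: 19.2
position: [459.0, -86.6, 264.4]
ee_rot: [-0.145, 0.97, 0.004, 0.197]
contact_force: [0.5, -0.4, -0.5]
gripper_width: 40.0
```

```bash
python3 -c "
from h import *
st();w=save('f1w','wrist');save('f1s','scene');save('f1t','top');print(arm.place_of('lid_edge','scene'),arm.place_of('lid_edge','top'),arm.place_of('key_grip','wrist'),arm.place_of('key_grip','scene'))
a=cv2.imread('pics/f1s.png');b=cv2.imread('pics/f1w.png')
cv2.imwrite('pics/f1.png',np.hstack([cv2.resize(a[100:300,170:370],(400,400)),cv2.resize(b,(400,300)) if 0 else cv2.resize(b[92:292,156:356],(400,400))]))"
```

```text
19.2 lockframe [ -1.71  -0.9  209.92] Ftool [-0.12 -0.47  0.62] M [-0.01  0.77  0.02] w 40.0 vel 0.006155716337891556 a [-0.05  0.19 82.79]
[{'xyz': [662.4, -54.9, 196.3], 'confidence': 0.67}] [{'xyz': [658.7, -49.6, 197.0], 'confidence': 0.62}] [{'xyz': [530.4, -74.2, 89.1], 'confidence': 0.51}, {'xyz': [659.8, -428.4, 1.1], 'confidence': 0.24}, {'xyz': [374.3, -159.9, -1.6], 'confidence': 0.23}] [{'xyz': [529.1, -75.3, 94.4], 'confidence': 0.72}, {'xyz': [540.3, -65.8, 73.4], 'confidence': 0.51}]
```

View pics/f1.png

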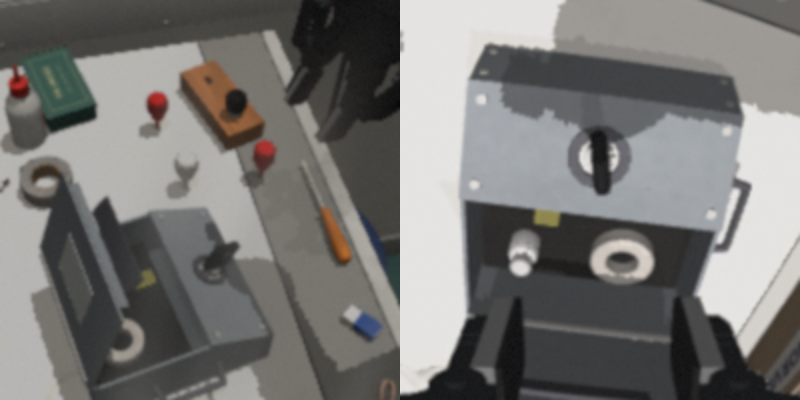

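View pics/f1t.png

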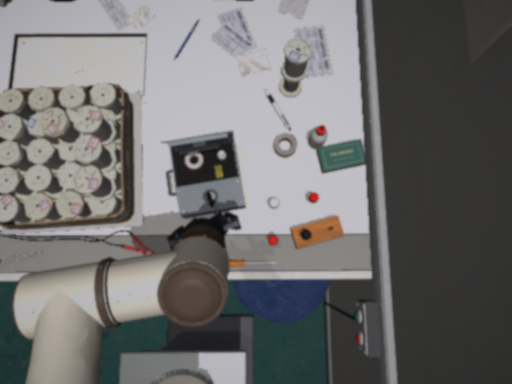

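```bash
python3 -c "
from h import *
print(arm.job_done())"
```

```text
the job is handed in; nothing more can be done
None
```

The case is open: the lid is standing up, the key is in the lock, and I handed the job in at about 19.4 s of the 61 s allowed.

- **What I did:** I took the flat black-bowed key from the end of the rest nearer the side wall. The wrist camera showed the keyway about 0.52 rad clockwise. I pushed the key in until its shoulder stopped at about 18 N, turned it to about 1.44 rad, released it and backed off about 200 mm.
- **Lid:** Its front edge was found at a height of about 196 mm. A fully open lid would put it at about 198 mm.
- **Key:** It was found at about (530, -75, 89–94). The fully home position works out at about (532, -73, 93), so it agrees within the network's error.
- **Rest of the bench:** The pin driver is still in the rest, and nothing else appeared to have moved in the last pictures. The final contact force was about zero.
- **Readings that disagreed:** Early estimates of the lock's x position ranged from 537 to 546 mm. I lined the key up by sight in the wrist picture instead, and it went in without catching.

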